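Load the curing rack in drain-rack order

ROBOT

A 6-joint arm with a two-finger parallel gripper is mounted at the origin on the work surface. World frame = base frame: x ahead of the robot, y to its left, z up, the work surface at z = 0. Lengths are in m, angles in rad, forces in N, time in s.
With the tool pointing down it reaches from about 0.3 to 0.775 m from the base axis. Payload 14.6 kg.
Tool frame: the origin (TCP) lies at the very end of the fingers, on their centre line; the grasp point (between the pads) lies 19 mm behind it; z points along the fingers, y is the line along which they close (so a half turn about z gives the same grasp; the last joint's range is limited). The gripper opens to 94 mm and grips with 3 to 60 N. Pads are 16 mm wide; open, the fingers measure 119 mm over their backs; the gripper's body (75 mm by 177 mm) begins 78 mm behind the grasp point.
Start: joints at [-1.262, 0.3, 1.521, -0, 1.321, -0.067], TCP at [0.202, -0.512, 0.205] pointing down, gripper open.
Joint ranges: [-3.03, 3.03], [-0.79, 2.21], [0.23, 2.52], [-1.04, 4.18], [0, 3.07], [-2.55, 2.55]. Speed limits (rad/s): [2.22, 2.22, 2.57, 3.14, 3.14, 3.14].

INTERFACE

Orientations are given as [roll, pitch, yaw] about the fixed x, y, z axes, in that order (R = Rz(yaw) Ry(pitch) Rx(roll)).
In Python, from station import status, vision, order, silhouettes gives the robot as it stands. The module is installed in compiled form; this text tells all that it offers.
- The arm moves only by the shell command python3 -m pendant 'ROWS' [FORCE]. ROWS is JSON, one flat list of numbers, 7 for each row, row after row: the shift along the tool's x, y, z in units of 500 mm (1.0 is 500 mm), then the turn, a rotation vector about the tool's x, y, z in units of 90 degrees (1.0 is 90 degrees), then the opening, from -1 (shut) to 1 (fully open). A call has 1 to 12 rows; each row is the pose to reach, as a shift and turn from the pose commanded when the call began, along the tool's axes at that moment; what a row does not reach only later rows make up. A row lasts 1/10 s, in which the tool goes at most 50 mm and 8.59 degrees, less where a joint would pass 70% of its speed; a pose out of reach is approached as far as the arm can. A call with a number of a shift or a turn outside -1 to 1 is refused whole. A call with a gripper value outside its range is refused whole. The fingers move at their own pace and stop on an object; FORCE is the grip in N (left out, the last holds). Time passes only in rows, so rows that repeat a pose let the fingers close. It gives the time, the measured TCP pose, the force, the opening and the grip force at its end, in the units of the state.
- status.get_obs(): the state, without advancing time (a new reading comes with each control period).
- vision.camera(name): name is "side" or "top"; returns a dict with "pixels" (420x560x3 uint8, red, green, blue), "K" (3x3 intrinsics, pixels), "R" (3x3) and "t" (3): a world point X has camera coordinates R X + t. Camera axes: x right, y down, z forward; pixel columns grow to the right and rows downward; lengths in m; the calibration is good to about 2 mm. A picture is of the moment at which its call begins. There is no depth.
- order.hand_in(): hands the job in; it is judged then, once.
Trained networks look in a picture, given as the dict that the camera call returned (one of the last four; its "shot" number tells which), for a name from the list of things; names that differ only in an ending like _2 or _b are one class to them, and where a whole thing is asked for, a point or a joint stands for the part that bears it (a point fixed in the world has none). Each returns a list of dicts, best first, with "score" (0 to 1); they miss things now and then, are a little off and sometimes report something else, mostly with a low value. They report only what shows in the picture. A call takes as long as a camera call. They do not tell look-alikes from the thing itself.
- silhouettes(target, picture): "region" (420x560 bool, what is visible of it) and "extent" ([left, top, right, bottom] in pixels, round what is visible of it).
The state is a dict: "time_s": time; "qpos": joint angles; "joint_vel": joint speeds; "tau": joint torques, N m; "ee_pos": TCP position; "eef_rot": TCP orientation; "force": force on the tool from outside, world axes, zero at the start; "moment": the same for the moment, N m; "grip_width": finger opening in m; "grip_force": force on a finger pad.
Only numpy, scipy, OpenCV 4.12 (cv2) and the standard library are available. Lean on these libraries where they do the work, as an engineer would, in place of code of your own. Each camera call takes 0.05 s, during which the arm holds its last target. There are 200 camera calls.

TASK

The four washed resin prints have drained: move them from the strainers of the wire drain rack to the aluminium curing rack, one to each round recess, keeping them in the same left-to-right order as they stand now (seen from the robot). Leave each standing upright with its base fully down in its recess. They are still brittle, so set them down and do not drop them, and do not knock the amber glass bottle.

Things in the scene. Friction and masses are not known exactly. Their poses are not given: they have to be found in the camera images.
- bust: White resin bust: head and shoulders on a socle, 72 mm tall. The shoulders are a rounded block 26 mm front to back (x) and 42 mm wide (y), 22 to 44 mm above the underside: grip it across x there. The head above is 23 mm across; it looks to -x. Loose, on a round base 42 mm across and 4 mm thick; origin at the centre of the base's underside, z up along the print. 
- tower: White resin castle tower: plain round shaft 36 mm across with battlements (no wider) around its top, 66 mm tall. Loose, on a round base 42 mm across and 4 mm thick; origin at the centre of the base's underside, z up along the print. 
- house: White resin model house: walls 30 mm (x) by 28 mm (y), upright from 4 to 44 mm above the underside, gable roof to 59 mm with its ridge along y, chimney to 65 mm. Loose, on a round base 42 mm across and 4 mm thick; origin at the centre of the base's underside, z up along the print. 
- rocket: White resin rocket: round body 26 mm across between 14 and 56 mm above the underside, pointed nose to 78 mm; three fins at the foot reach out to 20 mm from the axis and up to 17 mm. Loose, on a round base 42 mm across and 4 mm thick; origin at the centre of the base's underside, z up along the print. 
- strainer_bust: Fixed round steel strainer dish where the bust stands at the start (up to 5 mm off centre). All four are alike: 63 mm across inside, rolled rim 77 mm across, 6 mm above the flat floor; they sit in a row in the wire drain rack (94 x 346 mm), 80 mm apart. Origin at the centre of the floor's top face, 30 mm above the counter; y along the row, left as seen from the robot, x across it.
- strainer_tower: Fixed round steel strainer dish where the tower stands at the start (up to 5 mm off centre). All four are alike: 63 mm across inside, rolled rim 77 mm across, 6 mm above the flat floor; they sit in a row in the wire drain rack (94 x 346 mm), 80 mm apart. Origin at the centre of the floor's top face, 30 mm above the counter; y along the row, left as seen from the robot, x across it.
- strainer_house: Fixed round steel strainer dish where the house stands at the start (up to 5 mm off centre). All four are alike: 63 mm across inside, rolled rim 77 mm across, 6 mm above the flat floor; they sit in a row in the wire drain rack (94 x 346 mm), 80 mm apart. Origin at the centre of the floor's top face, 30 mm above the counter; y along the row, left as seen from the robot, x across it.
- strainer_rocket: Fixed round steel strainer dish where the rocket stands at the start (up to 5 mm off centre). All four are alike: 63 mm across inside, rolled rim 77 mm across, 6 mm above the flat floor; they sit in a row in the wire drain rack (94 x 346 mm), 80 mm apart. Origin at the centre of the floor's top face, 30 mm above the counter; y along the row, left as seen from the robot, x across it.
- cure_rack: Fixed aluminium plate on feet, 90 (x) by 340 mm (y), top 30 mm above the counter; a row of four round recesses 67 mm across, 5 mm deep. Origin on the counter under its centre; recess centres at y = +120, +40, -40, -120 mm, floors at z = 25 mm. y points left as seen from the robot. Wire handles at its ends 49 mm high. It lies parallel (within 0.24 rad) to the drain rack, nearer or farther.
- amber_bottle: Bystander: empty amber glass bottle with black twist cap, 58 mm across, 135 mm tall, standing loose on the counter beyond the left or the right end of the two racks; origin at the centre of its underside. Leave it standing where it is.
Mind the look-alikes: they are no part of the job. What is shaped like the bust but pink is not meant.

How it is judged:
At the end, for the whole second after the job is handed in: All four prints stand released, at rest and upright (within 0.08 rad), one per recess of the curing rack, base down on the recess floor and centred within 13.5 mm along and across the rack (underside 21 to 27.5 mm above the counter), in the same left-to-right order as their strainers ((y of bust in the frame of cure_rack between 0.1065 and 0.1335 m or y of bust in the frame of cure_rack between 0.0265 and 0.0535 m or y of bust in the frame of cure_rack between -0.0535 and -0.0265 m or y of bust in the frame of cure_rack between -0.1335 and -0.1065 m) and x of bust in the frame of cure_rack between -0.0135 and 0.0135 m and z of bust in the frame of cure_rack between 0.021 and 0.0275 m and angle between each of bust, tower, house, rocket's own z axis and vertical below 0.08 rad and linear speed of each of bust, tower, house, rocket below 0.02 m/s and angular speed of each of bust, tower, house, rocket below 0.2 rad/s and (y of tower in the frame of cure_rack between 0.1065 and 0.1335 m or y of tower in the frame of cure_rack between 0.0265 and 0.0535 m or y of tower in the frame of cure_rack between -0.0535 and -0.0265 m or y of tower in the frame of cure_rack between -0.1335 and -0.1065 m) and x of tower in the frame of cure_rack between -0.0135 and 0.0135 m and z of tower in the frame of cure_rack between 0.021 and 0.0275 m and (y of house in the frame of cure_rack between 0.1065 and 0.1335 m or y of house in the frame of cure_rack between 0.0265 and 0.0535 m or y of house in the frame of cure_rack between -0.0535 and -0.0265 m or y of house in the frame of cure_rack between -0.1335 and -0.1065 m) and x of house in the frame of cure_rack between -0.0135 and 0.0135 m and z of house in the frame of cure_rack between 0.021 and 0.0275 m and (y of rocket in the frame of cure_rack between 0.1065 and 0.1335 m or y of rocket in the frame of cure_rack between 0.0265 and 0.0535 m or y of rocket in the frame of cure_rack between -0.0535 and -0.0265 m or y of rocket in the frame of cure_rack between -0.1335 and -0.1065 m) and x of rocket in the frame of cure_rack between -0.0135 and 0.0135 m and z of rocket in the frame of cure_rack between 0.021 and 0.0275 m and ((y of strainer_bust in the frame of strainer_tower above 0 m and ((y of bust in the frame of cure_rack above -0.08 m and y of tower in the frame of cure_rack below -0.08 m) or (y of bust in the frame of cure_rack above 0 m and y of tower in the frame of cure_rack below 0 m) or (y of bust in the frame of cure_rack above 0.08 m and y of tower in the frame of cure_rack below 0.08 m))) or (y of strainer_bust in the frame of strainer_tower below 0 m and ((y of tower in the frame of cure_rack above -0.08 m and y of bust in the frame of cure_rack below -0.08 m) or (y of tower in the frame of cure_rack above 0 m and y of bust in the frame of cure_rack below 0 m) or (y of tower in the frame of cure_rack above 0.08 m and y of bust in the frame of cure_rack below 0.08 m)))) and ((y of strainer_bust in the frame of strainer_house above 0 m and ((y of bust in the frame of cure_rack above -0.08 m and y of house in the frame of cure_rack below -0.08 m) or (y of bust in the frame of cure_rack above 0 m and y of house in the frame of cure_rack below 0 m) or (y of bust in the frame of cure_rack above 0.08 m and y of house in the frame of cure_rack below 0.08 m))) or (y of strainer_bust in the frame of strainer_house below 0 m and ((y of house in the frame of cure_rack above -0.08 m and y of bust in the frame of cure_rack below -0.08 m) or (y of house in the frame of cure_rack above 0 m and y of bust in the frame of cure_rack below 0 m) or (y of house in the frame of cure_rack above 0.08 m and y of bust in the frame of cure_rack below 0.08 m)))) and ((y of strainer_bust in the frame of strainer_rocket above 0 m and ((y of bust in the frame of cure_rack above -0.08 m and y of rocket in the frame of cure_rack below -0.08 m) or (y of bust in the frame of cure_rack above 0 m and y of rocket in the frame of cure_rack below 0 m) or (y of bust in the frame of cure_rack above 0.08 m and y of rocket in the frame of cure_rack below 0.08 m))) or (y of strainer_bust in the frame of strainer_rocket below 0 m and ((y of rocket in the frame of cure_rack above -0.08 m and y of bust in the frame of cure_rack below -0.08 m) or (y of rocket in the frame of cure_rack above 0 m and y of bust in the frame of cure_rack below 0 m) or (y of rocket in the frame of cure_rack above 0.08 m and y of bust in the frame of cure_rack below 0.08 m)))) and ((y of strainer_tower in the frame of strainer_house above 0 m and ((y of tower in the frame of cure_rack above -0.08 m and y of house in the frame of cure_rack below -0.08 m) or (y of tower in the frame of cure_rack above 0 m and y of house in the frame of cure_rack below 0 m) or (y of tower in the frame of cure_rack above 0.08 m and y of house in the frame of cure_rack below 0.08 m))) or (y of strainer_tower in the frame of strainer_house below 0 m and ((y of house in the frame of cure_rack above -0.08 m and y of tower in the frame of cure_rack below -0.08 m) or (y of house in the frame of cure_rack above 0 m and y of tower in the frame of cure_rack below 0 m) or (y of house in the frame of cure_rack above 0.08 m and y of tower in the frame of cure_rack below 0.08 m)))) and ((y of strainer_tower in the frame of strainer_rocket above 0 m and ((y of tower in the frame of cure_rack above -0.08 m and y of rocket in the frame of cure_rack below -0.08 m) or (y of tower in the frame of cure_rack above 0 m and y of rocket in the frame of cure_rack below 0 m) or (y of tower in the frame of cure_rack above 0.08 m and y of rocket in the frame of cure_rack below 0.08 m))) or (y of strainer_tower in the frame of strainer_rocket below 0 m and ((y of rocket in the frame of cure_rack above -0.08 m and y of tower in the frame of cure_rack below -0.08 m) or (y of rocket in the frame of cure_rack above 0 m and y of tower in the frame of cure_rack below 0 m) or (y of rocket in the frame of cure_rack above 0.08 m and y of tower in the frame of cure_rack below 0.08 m)))) and ((y of strainer_house in the frame of strainer_rocket above 0 m and ((y of house in the frame of cure_rack above -0.08 m and y of rocket in the frame of cure_rack below -0.08 m) or (y of house in the frame of cure_rack above 0 m and y of rocket in the frame of cure_rack below 0 m) or (y of house in the frame of cure_rack above 0.08 m and y of rocket in the frame of cure_rack below 0.08 m))) or (y of strainer_house in the frame of strainer_rocket below 0 m and ((y of rocket in the frame of cure_rack above -0.08 m and y of house in the frame of cure_rack below -0.08 m) or (y of rocket in the frame of cure_rack above 0 m and y of house in the frame of cure_rack below 0 m) or (y of rocket in the frame of cure_rack above 0.08 m and y of house in the frame of cure_rack below 0.08 m))))); the robot touches nothing.
It fails at once if the bust is dropped: in free fall, touching nothing, faster than 0.6 m/s (a drop of about 18 mm) (linear speed of bust above 0.6 m/s and contact force between bust and anything else below 0.02 N).
It fails at once if the tower is dropped: in free fall, touching nothing, faster than 0.6 m/s (a drop of about 18 mm) (linear speed of tower above 0.6 m/s and contact force between tower and anything else below 0.02 N).
It fails at once if the house is dropped: in free fall, touching nothing, faster than 0.6 m/s (a drop of about 18 mm) (linear speed of house above 0.6 m/s and contact force between house and anything else below 0.02 N).
It fails at once if the rocket is dropped: in free fall, touching nothing, faster than 0.6 m/s (a drop of about 18 mm) (linear speed of rocket above 0.6 m/s and contact force between rocket and anything else below 0.02 N).
It fails at once if the amber glass bottle is pushed more than 20 mm or tipped (distance of amber_bottle from where it was at the start of the episode above 0.02 m or angle between amber_bottle's own z axis and vertical above 0.25 rad).
It also fails if it takes over 88 s, if anything falls off the work surface, if the arm or the gripper's body presses on something with over 40 N, if the wrist force passes 120 N, or if a joint passes its speed limit or range.

## Working session

There is one attempt and no reset: what is moved stays moved. The work goes in short steps, Python scripts to look and compute and a shell command to move; the robot and the scene stay as the last step left them, time stands still between calls to the robot, and variables do not carry over. Pictures are saved under pics/ and viewed, at most 14 in all, crops included, and the job is handed in when it is done.

```bash
mkdir -p pics
python3 - <<'E'
from station import status, vision, silhouettes
import cv2,numpy as np
o=status.get_obs();print({k:np.round(v,3) for k,v in o.items()})
for n in("side","top"):
    c=vision.camera(n);cv2.imwrite(f"pics/{n}0.png",c["pixels"][:,:,::-1])
    print(n,np.round(c["K"],1).tolist(),np.round(c["R"],3).tolist(),np.round(c["t"],3).tolist(), c.keys())
    for t in("bust","tower","house","rocket","strainer_bust","cure_rack","amber_bottle"):
        print(t,[(round(d["score"],2),[int(x) for x in d["extent"]]) for d in silhouettes(t,c)][:6])
E
```

```text
{'time_s': np.float64(0.0), 'qpos': array([-1.262,  0.3  ,  1.522, -0.   ,  1.321, -0.067]), 'joint_vel': array([-0.001, -0.   , -0.001,  0.   , -0.001,  0.   ]), 'tau': array([-0.0000e+00, -5.3180e+01, -3.5274e+01,  7.1000e-02,  2.4000e-02,
       -0.0000e+00]), 'ee_pos': array([ 0.202, -0.511,  0.205]), 'eef_rot': array([-3.14 , -0.   ,  0.376]), 'force': array([ 0.254, -0.682,  0.448]), 'moment': array([-0.017,  0.009,  0.044]), 'grip_force': np.float64(0.0), 'grip_width': np.float64(0.094)}
side [[382.9, 0.0, 276.7], [0.0, 382.9, 208.1], [0.0, 0.0, 1.0]] [[-0.996, -0.083, -0.025], [-0.024, 0.539, -0.842], [0.083, -0.838, -0.539]] [0.478, 0.036, 0.842] dict_keys(['pixels', 'K', 'R', 't', 'shot'])
bust [(0.88, [259, 290, 293, 332]), (0.81, [344, 247, 363, 284]), (0.74, [333, 218, 355, 257]), (0.67, [278, 205, 295, 225])]
tower [(0.67, [275, 225, 296, 267]), (0.25, [266, 248, 307, 271])]
house [(0.66, [273, 171, 289, 198])]
rocket [(0.49, [276, 183, 292, 214])]
strainer_bust [(0.79, [267, 223, 307, 242])]
cure_rack [(0.67, [152, 179, 235, 283])]
amber_bottle [(0.97, [255, 108, 278, 159]), (0.73, [276, 172, 290, 197])]
top [[396.1, 0.0, 278.2], [0.0, 396.1, 212.7], [0.0, 0.0, 1.0]] [[-0.013, -1.0, 0.013], [-0.998, 0.012, -0.055], [0.054, -0.014, -0.998]] [0.007, 0.498, 0.836] dict_keys(['pixels', 'K', 'R', 't', 'shot'])
bust [(0.89, [120, 225, 146, 245]), (0.78, [221, 224, 243, 243]), (0.59, [179, 284, 206, 308]), (0.58, [221, 279, 245, 302])]
tower [(0.86, [179, 231, 205, 248]), (0.56, [290, 211, 328, 246])]
house [(0.51, [298, 217, 318, 237])]
rocket [(0.61, [261, 224, 279, 244])]
strainer_bust [(0.81, [216, 215, 253, 254])]
cure_rack [(0.58, [163, 120, 337, 167]), (0.24, [178, 219, 209, 255])]
amber_bottle [(0.79, [422, 177, 470, 206]), (0.59, [297, 218, 318, 237])]
```

View pics/side0.png

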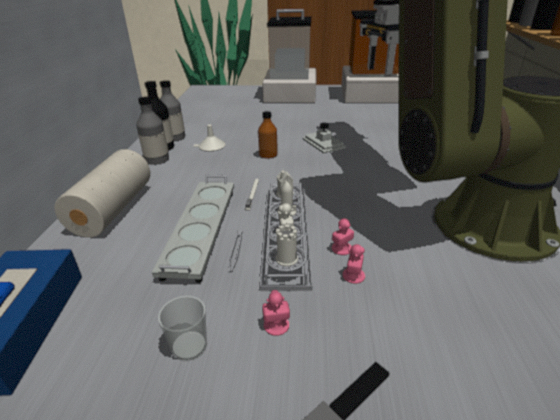

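View pics/top0.png

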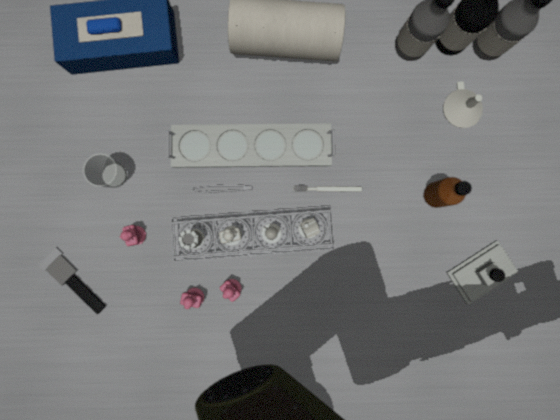

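The left-to-right row in the top view is tower (195,238), white bust (232,234), rocket (271,232) and house (310,228). There are three pink busts at (132,235), (191,299) and (231,290); these are the look-alikes. The only white bust is the one standing in the rack at (232,234). The cure rack is at (250,146), and the bottle stands to the right at (445,192). I'll confirm with one enlarged crop.

```bash
cat > h.py <<'E'
import numpy as np,cv2
from station import status,vision,silhouettes
def proj(c,P):
    q=np.asarray(P,float)@c["R"].T+c["t"]; q=q@c["K"].T; return q[...,:2]/q[...,2:]
def ray(c,uv,z):
    uv=np.atleast_2d(uv).astype(float)
    d=np.c_[uv,np.ones(len(uv))]@np.linalg.inv(c["K"]).T@c["R"]; o=-c["R"].T@c["t"]
    return o+d*((z-o[2])/d[:,2])[:,None]
E
python3 - <<'E'
from h import *
t=vision.camera("top");s=vision.camera("side")
np.savez("shots",**{n+k:c[k] for n,c in(("t",t),("s",s)) for k in("pixels","K","R","t")})
a=cv2.resize(t["pixels"][198:266,160:345],None,fx=4,fy=4,interpolation=cv2.INTER_CUBIC)
b=cv2.resize(s["pixels"][160:295,230:320],None,fx=2.4,fy=2.4,interpolation=cv2.INTER_CUBIC)
p=np.zeros((600,740,3),np.uint8);p[:272]=a;p[274:274+b.shape[0],:b.shape[1]]=b
d=cv2.resize(t["pixels"][115:175,160:345],None,fx=2.7,fy=2.7,interpolation=cv2.INTER_CUBIC);p[280:280+d.shape[0],230:230+d.shape[1]]=d
cv2.imwrite("pics/crop1.png",p[:,:,::-1])
print("cams",-t["R"].T@t["t"],-s["R"].T@s["t"])
E
```

```text
cams [0.45190999 0.01236181 0.86170277] [0.40631813 0.72638706 0.49600589]
```

View pics/crop1.png

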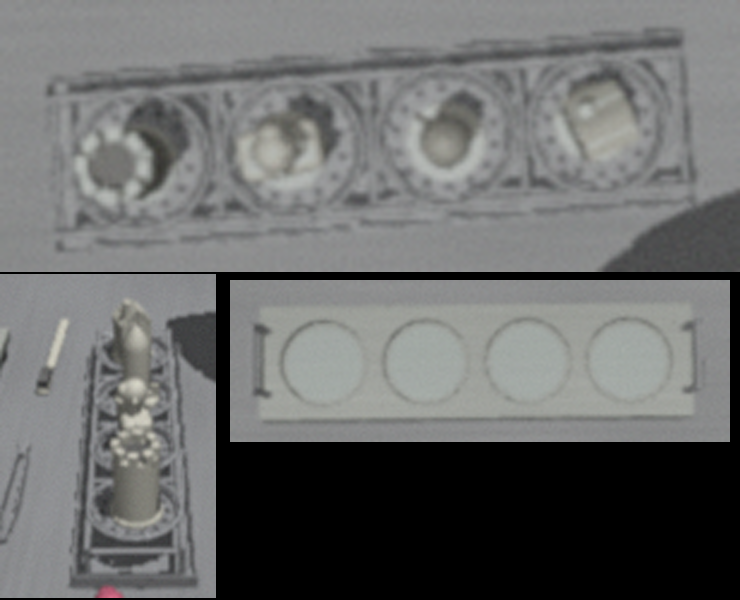

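The crop confirms the white bust at top (229,235), between the tower and the rocket. The house looks turned, so I'll enlarge the house and the bust to read their yaw, and detect the recess circles.

Run:
```python
from h import *
S=np.load("shots.npz");t={k:S["t"+k] for k in("pixels","K","R","t")}
p=[]
for u,v in((310,228),(231,234)):
    a=cv2.resize(t["pixels"][v-18:v+18,u-18:u+18],(396,396),interpolation=cv2.INTER_CUBIC)
    p.append(cv2.convertScaleAbs(a,alpha=1.4,beta=-60))
cv2.imwrite("pics/crop2.png",np.hstack(p)[:,:,::-1])
# recesses: bluish-green discs
im=cv2.resize(t["pixels"],None,fx=4,fy=4,interpolation=cv2.INTER_CUBIC)
px=im.astype(int);m=((px[:,:,1]-px[:,:,0])>4).astype(np.uint8);m[:480]=0;m[720:]=0;m[:,:650]=0;m[:,1350:]=0
n,l,st,ce=cv2.connectedComponentsWithStats(m)
C=[((ce[i]+.5)/4-.5,st[i]) for i in range(1,n) if st[i,4]>3000];C.sort(key=lambda q:q[0][0])
for q,s in C: print(np.round(q,2),s,np.round(ray(t,q,.025),4))
X=np.array([ray(t,q,.025)[0] for q,_ in C]);print(np.diff(X,axis=0),X.mean(0))
```

```text
[194.79 145.75] [ 724  529  114  112 8817] [[0.6424 0.1763 0.025 ]]
[232.14 145.23] [ 874  525  115  117 9058] [[0.6427 0.0969 0.025 ]]
[269.77 144.84] [1018  526  120  114 8976] [[0.6428 0.0167 0.025 ]]
[307.17 144.65] [1175  526  112  109 8636] [[ 0.6424 -0.0633  0.025 ]]
[[ 3.05190951e-04 -7.94328049e-02  0.00000000e+00]
 [ 3.97935284e-05 -8.02224462e-02  0.00000000e+00]
 [-3.98939766e-04 -7.99602443e-02  0.00000000e+00]] [0.64258063 0.05664465 0.025     ]
```

View pics/crop2.png

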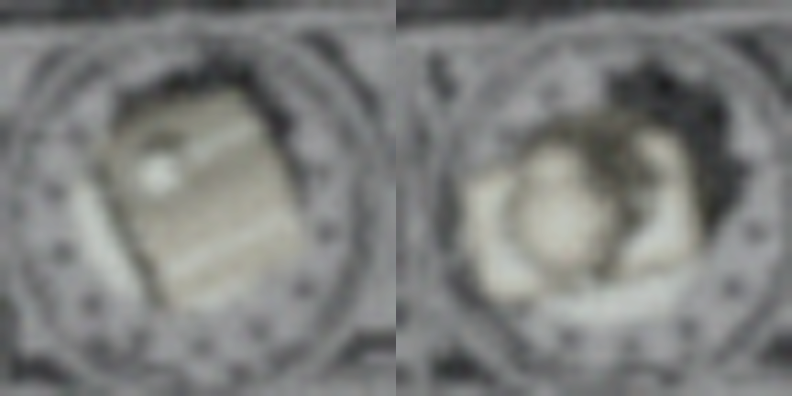

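House: ridge runs (110,140)→(240,90) in the crop, so yaw is about +0.38. Bust: shoulders run (490,300)→(690,240), so yaw is about +0.25. The recesses are cleanly at x 0.6426, 80 mm apart, with rack yaw about 0. Next I'll fit simple models of the prints in both views.

```bash
cat > fit.py <<'E'
from h import *
from scipy.optimize import minimize
a=np.linspace(0,2*np.pi,32,endpoint=False)
cyl=lambda r0,r1,z0,z1:np.vstack([np.c_[r*np.cos(a),r*np.sin(a),0*a+z] for r,z in((r0,z0),(r1,z1))])/1e3
box=lambda x,y,z0,z1:np.array([[i*x/2,j*y/2,z] for i in(-1,1) for j in(-1,1) for z in(z0,z1)])/1e3
B=cyl(21,21,0,4)
M={"bust":[B,cyl(15,15,4,22),box(26,42,22,44),cyl(10,10,44,72)],"tower":[B,cyl(18,18,4,66)],
"house":[B,np.vstack([box(30,28,4,44),box(0,28,44,59)])],"rocket":[B,cyl(13,13,4,56),cyl(13,1,56,78)]}
K=4
def render(c,name,p):
    m=np.zeros((420*K,560*K),np.uint8);cs,sn=np.cos(p[3]),np.sin(p[3]);R=np.array([[cs,-sn,0],[sn,cs,0],[0,0,1]])
    for part in M[name]:
        uv=(proj(c,part@R.T+p[:3])+.5)*K
        cv2.fillConvexPoly(m,cv2.convexHull(uv.astype(np.float32)).astype(np.int32),1)
    return m.astype(bool)
E
python3 - <<'E'
from fit import *
t=vision.camera("top");s=vision.camera("side");cams=(t,s)
guess={"tower":(195,238),"bust":(232,234),"rocket":(271,233),"house":(309,228)}
masks={}
for n,g in guess.items():
    gx=ray(t,g,.07)[0]
    for i,c in enumerate(cams):
        g2=proj(c,gx)
        D=[d for d in silhouettes(n,c) if d["score"]>.3]
        if not D: print("none",n,i);continue
        d=min(D,key=lambda d:np.hypot(*(np.array([(d["extent"][0]+d["extent"][2])/2,(d["extent"][1]+d["extent"][3])/2])-g2)))
        print(n,i,round(d["score"],2),[int(x) for x in d["extent"]],g2.round())
        masks[n,i]=cv2.resize(d["region"].astype(np.float32),None,fx=K,fy=K,interpolation=cv2.INTER_LINEAR)>.5
np.savez("masks",**{f"{n}{i}":m for (n,i),m in masks.items()})
ov=[c["pixels"].copy() for c in cams]
for n,g in guess.items():
    gx=ray(t,g,.07)[0]
    def cost(p,views=(0,1)):
        r=0
        for i in views:
            if (n,i) not in masks: continue
            oth=np.zeros((420*K,560*K),bool)
            for (k,j),m in masks.items():
                if j==i and k!=n: oth|=m
            q=render(cams[i],n,p);r+=((q^masks[n,i])&~oth).sum()/masks[n,i].sum()
        return r
    yaw={"house":.38,"bust":.25}.get(n,0)
    for views,fz in (((0,),.03),((0,1),None)):
        best=None
        f=(lambda v:cost([v[0],v[1],fz,yaw],views)) if fz else (lambda v:cost([*v,yaw],views))
        x0=[gx[0],gx[1]]+([] if fz else [.03])
        o=minimize(f,x0,method="Nelder-Mead",options=dict(initial_simplex=np.vstack([x0]+[np.add(x0,e) for e in np.eye(len(x0))*.008])))
        print(n,views,o.x.round(4),round(o.fun,3))
    p=[*o.x,yaw]
    for i,c in enumerate(cams):
        k,_=cv2.findContours(cv2.resize(render(c,n,p).astype(np.uint8),(560,420)),0,1)
        cv2.drawContours(ov[i],k,-1,(255,0,0),1)
A=cv2.resize(ov[0][198:266,160:345],None,fx=4,fy=4,interpolation=0);Bq=cv2.resize(ov[1][160:295,230:320],None,fx=2.4,fy=2.4,interpolation=0)
P=np.zeros((600,740,3),np.uint8);P[:272]=A;P[274:274+Bq.shape[0],:Bq.shape[1]]=Bq
cv2.imwrite("pics/ov.png",P[:,:,::-1])
E
```

```text
tower 0 0.6 [181, 229, 205, 250] [195. 238.]
tower 1 0.78 [275, 226, 296, 267] [286. 239.]
bust 0 0.77 [220, 226, 242, 244] [232. 234.]
bust 1 0.59 [276, 204, 294, 227] [285. 217.]
rocket 0 0.67 [264, 223, 281, 243] [271. 233.]
rocket 1 0.83 [277, 181, 296, 216] [287. 197.]
house 0 0.64 [299, 219, 315, 237] [309. 228.]
house 1 0.54 [277, 172, 293, 198] [285. 180.]
tower (0,) [0.4455 0.1755] 0.097
tower (0, 1) [0.4457 0.1756 0.0295] 0.15
bust (0,) [0.451  0.0987] 0.139
bust (0, 1) [0.4515 0.0991 0.0288] 0.252
rocket (0,) [0.4552 0.0153] 0.119
rocket (0, 1) [0.4555 0.0154 0.0329] 0.235
house (0,) [ 0.4639 -0.0622] 0.117
house (0, 1) [ 0.465  -0.0629  0.0305] 0.218
```

View pics/ov.png

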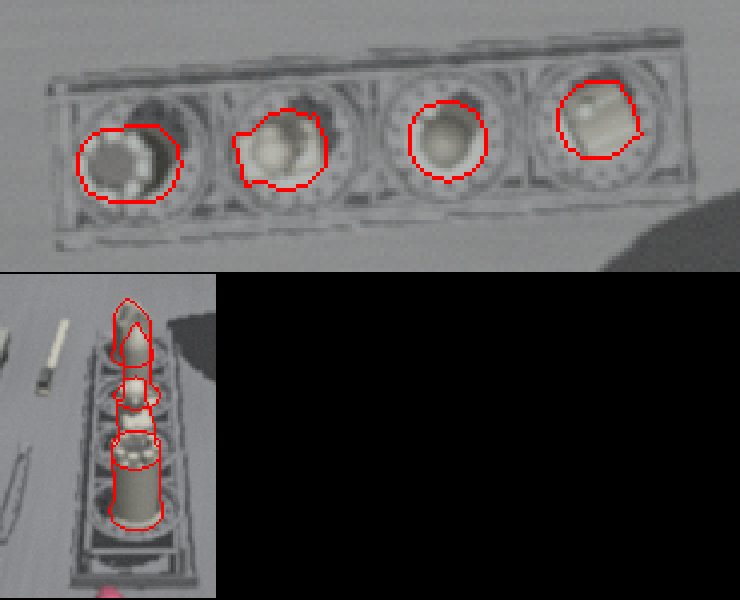

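All four fits check out: undersides about 30 mm up (29–33), spacing about 80 mm, in reach, and each print is directly behind its recess along x. First I'll go toward the tower in two calls: half the way with the full turn (tool yaw π/2 closes the fingers along world x).

```bash
python3 -m pendant '[0.48,-0.55,0,0,0,-0.761,0.4, 0.48,-0.55,0,0,0,-0.761,0.4, 0.48,-0.55,0,0,0,-0.761,0.4, 0.48,-0.55,0,0,0,-0.761,0.4, 0.48,-0.55,0,0,0,-0.761,0.4, 0.48,-0.55,0,0,0,-0.761,0.4, 0.48,-0.55,0,0,0,-0.761,0.4, 0.48,-0.55,0,0,0,-0.761,0.4, 0.48,-0.55,0,0,0,-0.761,0.4, 0.48,-0.55,0,0,0,-0.761,0.4]' 15
```

```text
time_s: 2.4
ee_pos: [0.3242, -0.1681, 0.2056]
eef_rot: [3.141, 0.0, 1.568]
force: [-0.5, 0.3, 0.4]
grip_width: 0.0659
grip_force: 0.0
```

```bash
python3 -m pendant '[0.687,0.243,0.1,0,0,0,0.4, 0.687,0.243,0.1,0,0,0,0.4, 0.687,0.243,0.1,0,0,0,0.4, 0.687,0.243,0.1,0,0,0,0.4, 0.687,0.243,0.1,0,0,0,0.4, 0.687,0.243,0.1,0,0,0,0.4, 0.687,0.243,0.1,0,0,0,0.4, 0.687,0.243,0.1,0,0,0,0.4, 0.687,0.243,0.1,0,0,0,0.4, 0.687,0.243,0.13,0,0,0,0.4, 0.687,0.243,0.16,0,0,0,0.4, 0.687,0.243,0.16,0,0,0,0.4]' 15
```

```text
time_s: 3.6
ee_pos: [0.4451, 0.1738, 0.124]
eef_rot: [-3.139, 0.001, 1.567]
force: [0.8, -0.8, 0.1]
grip_width: 0.0659
grip_force: 0.0
```

Run:
```python
from h import *
t=vision.camera("top");s=vision.camera("side")
P=np.zeros((300,800,3),np.uint8);P[:,:400]=cv2.resize(t["pixels"][160:310,90:290],(400,300));P[:,400:]=cv2.resize(s["pixels"][110:290,170:410],(400,300))
cv2.imwrite("pics/above.png",P[:,:,::-1])
```

```text
(no output)
```

View pics/above.png

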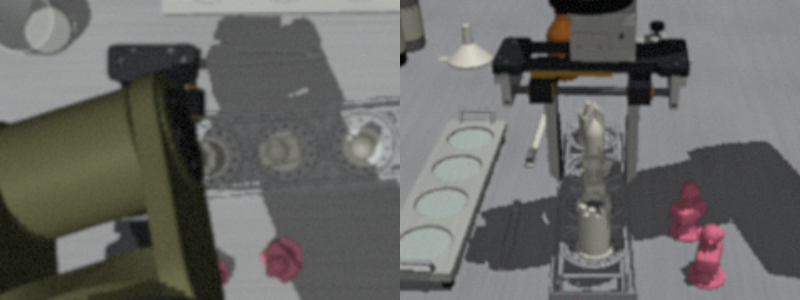

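Side view: the fingers straddle the tower (side crop 595,230) with the tool above it and everything clear. Now I'll descend and grip.

```bash
python3 -m pendant '[0,0,0.05,0,0,0,0.4, 0,0,0.1,0,0,0,0.4, 0,0,0.14,0,0,0,0.4, 0,0,0.156,0,0,0,0.4, 0,0,0.156,0,0,0,0.4, 0,0,0.156,0,0,0,-1, 0,0,0.156,0,0,0,-1, 0,0,0.156,0,0,0,-1, 0,0,0.156,0,0,0,-1, 0,0,0.156,0,0,0,-1, 0,0,0.156,0,0,0,-1, 0,0,0.156,0,0,0,-1]' 15
```

```text
time_s: 4.9
ee_pos: [0.4458, 0.1759, 0.0479]
eef_rot: [3.141, -0.0, 1.571]
force: [-0.9, -1.0, 6.1]
grip_width: 0.0358
grip_force: 15.0
```

```bash
python3 -m pendant '[0,0,-0.02,0,0,0,-1, 0,0,-0.05,0,0,0,-1, 0,0,-0.08,0,0,0,-1, 0,0.03,-0.08,0,0,0,-1, 0,0.09,-0.08,0,0,0,-1, 0,0.16,-0.08,0,0,0,-1, 0,0.23,-0.08,0,0,0,-1, 0,0.3,-0.08,0,0,0,-1, 0,0.36,-0.08,0,0,0,-1, 0.001,0.393,-0.08,0,0,0,-1, 0.001,0.393,-0.08,0,0,0,-1, 0.001,0.393,-0.06,0,0,0,-1]' 15
```

```text
time_s: 6.1
ee_pos: [0.6421, 0.1765, 0.0783]
eef_rot: [3.14, -0.0, 1.571]
force: [-0.1, 1.0, -1.0]
grip_width: 0.0359
grip_force: 15.0
```

Run:
```python
from h import *
s=vision.camera("side")
cv2.imwrite("pics/held.png",cv2.resize(s["pixels"][110:310,120:400],None,fx=2.5,fy=2.5)[:,:,::-1])
```

```text
(no output)
```

View pics/held.png

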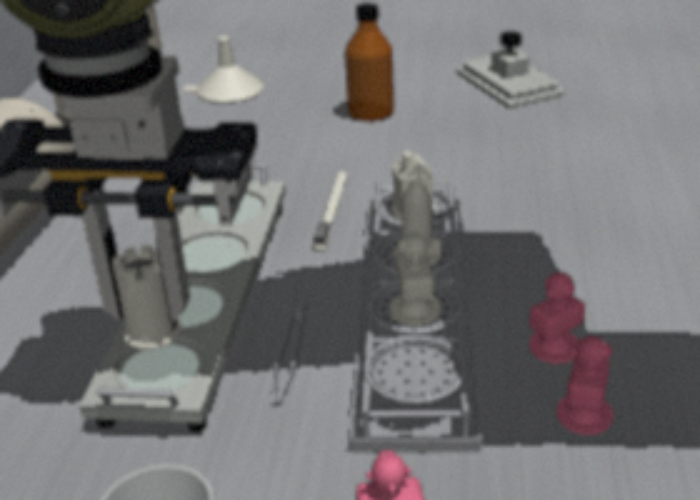

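The tower hangs upright over the left-most recess (crop 150,320). I'll lower it slowly and release.

```bash
python3 -m pendant '[0,0,0.03,0,0,0,-1, 0,0,0.05,0,0,0,-1, 0,0,0.06,0,0,0,-1, 0,0,0.066,0,0,0,-1, 0,0,0.07,0,0,0,-1, 0,0,0.072,0,0,0,-1, 0,0,0.072,0,0,0,-1]' 15
```

```text
time_s: 6.85
ee_pos: [0.6424, 0.1765, 0.0429]
eef_rot: [3.14, -0.0, 1.571]
force: [-3.2, -0.5, 8.8]
grip_width: 0.0357
grip_force: 15.0
```

```bash
python3 -m pendant '[0,0,0,0,0,0,0.4, 0,0,0,0,0,0,0.4, 0,0,0,0,0,0,0.4, 0,0,0,0,0,0,0.4, 0,0,-0.04,0,0,0,0.4, 0,0,-0.1,0,0,0,0.4, 0,0,-0.18,0,0,0,0.4, -0.05,-0.1,-0.18,0,0,-0.05,0.4, -0.1,-0.2,-0.18,0,0,-0.1,0.4, -0.15,-0.3,-0.18,0,0,-0.159,0.4, -0.157,-0.382,-0.18,0,0,-0.159,0.4, -0.157,-0.382,-0.18,0,0,-0.159,0.4]' 15
```

```text
time_s: 8.05
ee_pos: [0.4468, 0.0969, 0.131]
eef_rot: [-3.139, -0.0, 1.82]
force: [0.4, -0.0, 1.0]
grip_width: 0.0656
grip_force: 0.0
```

Run:
```python
from fit import *
s=vision.camera("side")
for d in silhouettes("tower",s)[:2]: print(d["score"],d["extent"])
o=s["pixels"].copy()
for n,p in(("tower",[.6424,.1765,.025,0]),("bust",[.4513,.098,.03,.25])):
    k,_=cv2.findContours(cv2.resize(render(s,n,np.array(p)).astype(np.uint8),(560,420)),0,1);cv2.drawContours(o,k,-1,(255,0,0),1)
    u=render(s,n,np.array(p));ys,xs=np.where(u);print(n,xs.min()/4,ys.min()/4,xs.max()/4,ys.max()/4)
cv2.imwrite("pics/p2.png",cv2.resize(o[130:310,120:400],None,fx=2.8,fy=2.8)[:,:,::-1])
```

```text
0.97 [167.6, 224.7, 195.3, 264.7]
tower 168.75 224.25 195.5 265.25
bust 276.0 201.75 296.75 240.75
```

View pics/p2.png

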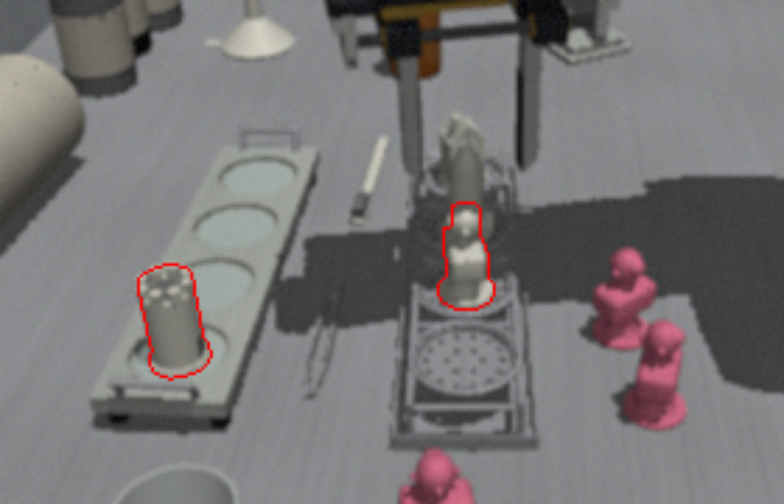

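Tower: the model outline at the recess floor matches the picture, so it is seated. The bust outline also matches, and the fingers straddle it. Descending to grip its shoulders.

```bash
python3 -m pendant '[0,0,0.06,0,0,0,0.4, 0,0,0.12,0,0,0,0.4, 0,0,0.16,0,0,0,0.4, 0,0,0.176,0,0,0,0.4, 0,0,0.176,0,0,0,0.4, 0,0,0.176,0,0,0,-1, 0,0,0.176,0,0,0,-1, 0,0,0.176,0,0,0,-1, 0,0,0.176,0,0,0,-1, 0,0,0.176,0,0,0,-1, 0,0,0.176,0,0,0,-1, 0,0,0.176,0,0,0,-1]' 15
```

```text
time_s: 9.35
ee_pos: [0.4512, 0.0978, 0.0437]
eef_rot: [3.141, 0.0, 1.821]
force: [-1.1, -0.4, 3.7]
grip_width: 0.0259
grip_force: 14.7
```

```bash
python3 -m pendant '[0,0,-0.02,0,0,0,-1, 0,0,-0.05,0,0,0,-1, 0,0,-0.08,0,0,0,-1, -0.008,0.03,-0.08,0,0,0,-1, -0.024,0.09,-0.08,0,0,0,-1, -0.042,0.16,-0.08,0,0,0,-1, -0.06,0.23,-0.08,0,0,0,-1, -0.079,0.3,-0.08,0,0,0,-1, -0.092,0.35,-0.08,0,0,0,-1, -0.097,0.37,-0.08,0,0,0,-1, -0.097,0.37,-0.08,0,0,0,-1, -0.097,0.37,-0.06,0,0,0,-1]' 15
```

```text
time_s: 10.55
ee_pos: [0.6425, 0.0967, 0.0745]
eef_rot: [3.14, 0.0, 1.821]
force: [0.3, -0.1, 0.1]
grip_width: 0.0262
grip_force: 14.8
```

```bash
python3 -m pendant '[0,0,0.03,0,0,0,-1, 0,0,0.05,0,0,0,-1, 0,0,0.06,0,0,0,-1, 0,0,0.066,0,0,0,-1, 0,0,0.07,0,0,0,-1, 0,0,0.072,0,0,0,-1, 0,0,0.072,0,0,0,-1]' 15
```

```text
time_s: 11.25
ee_pos: [0.6427, 0.0967, 0.0387]
eef_rot: [3.14, 0.0, 1.821]
force: [-3.6, -0.1, 6.0]
grip_width: 0.0261
grip_force: 14.8
```

```bash
python3 -m pendant '[0,0,0,0,0,0,0.4, 0,0,0,0,0,0,0.4, 0,0,0,0,0,0,0.4, 0,0,0,0,0,0,0.4, 0,0,-0.04,0,0,0,0.4, 0,0,-0.12,0,0,0,0.4, 0,0,-0.2,0,0,0,0.4, -0.016,-0.1,-0.2,0,0,0.04,0.4, -0.032,-0.2,-0.2,0,0,0.08,0.4, -0.049,-0.3,-0.2,0,0,0.12,0.4, -0.065,-0.403,-0.2,0,0,0.159,0.4, -0.065,-0.403,-0.2,0,0,0.159,0.4]' 15
```

```text
time_s: 12.45
ee_pos: [0.451, 0.0141, 0.1371]
eef_rot: [-3.14, 0.0, 1.568]
force: [0.6, -0.4, 0.3]
grip_width: 0.0655
grip_force: 0.0
```

Run:
```python
from fit import *
s=vision.camera("side")
o=s["pixels"].copy()
for n,p in(("bust",[.6427,.0967,.025,.25]),("rocket",[.4554,.0154,.03,0]),("tower",[.6424,.1765,.025,0])):
    for d in silhouettes(n,s)[:2]: print(n,d["score"],d["extent"])
    k,_=cv2.findContours(cv2.resize(render(s,n,np.array(p)).astype(np.uint8),(560,420)),0,1);cv2.drawContours(o,k,-1,(255,0,0),1)
    u=render(s,n,np.array(p));ys,xs=np.where(u);print(n,xs.min()/4,ys.min()/4,xs.max()/4,ys.max()/4)
cv2.imwrite("pics/p3.png",cv2.resize(o[130:310,120:400],None,fx=2.8,fy=2.8)[:,:,::-1])
```

```text
bust 0.87 [329.6, 216.9, 352.1, 258.1]
bust 0.74 [181.2, 202.9, 206.6, 236.4]
bust 184.75 201.5 205.25 239.25
rocket 0.71 [274.2, 185.2, 296.9, 218.0]
rocket 277.5 181.0 296.25 217.5
tower 0.97 [169.0, 223.8, 195.4, 265.8]
tower 168.75 224.25 195.5 265.25
```

View pics/p3.png

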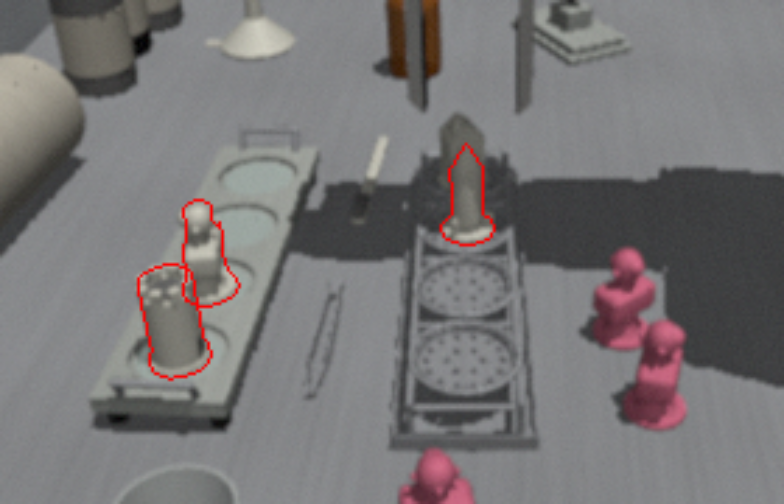

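The bust is seated and upright in recess 2 (crop 205,255). The rocket outline matches at (467,195). Descending on the rocket.

```bash
python3 -m pendant '[0,0,0.06,0,0,0,0.4, 0,0,0.12,0,0,0,0.4, 0,0,0.16,0,0,0,0.4, 0,0,0.174,0,0,0,0.4, 0,0,0.174,0,0,0,0.4, 0,0,0.174,0,0,0,-1, 0,0,0.174,0,0,0,-1, 0,0,0.174,0,0,0,-1, 0,0,0.174,0,0,0,-1, 0,0,0.174,0,0,0,-1, 0,0,0.174,0,0,0,-1, 0,0,0.174,0,0,0,-1]' 15
```

```text
time_s: 13.85
ee_pos: [0.4553, 0.0153, 0.0506]
eef_rot: [3.141, 0.0, 1.571]
force: [-1.5, -0.4, 3.5]
grip_width: 0.0254
grip_force: 15.0
```

```bash
python3 -m pendant '[0,0,-0.02,0,0,0,-1, 0,0,-0.05,0,0,0,-1, 0,0,-0.08,0,0,0,-1, 0,0.03,-0.08,0,0,0,-1, 0,0.09,-0.08,0,0,0,-1, 0,0.16,-0.08,0,0,0,-1, 0,0.23,-0.08,0,0,0,-1, 0,0.3,-0.08,0,0,0,-1, 0.003,0.35,-0.08,0,0,0,-1, 0.003,0.375,-0.08,0,0,0,-1, 0.003,0.375,-0.08,0,0,0,-1, 0.003,0.375,-0.06,0,0,0,-1]' 15
```

```text
time_s: 15.05
ee_pos: [0.6428, 0.0168, 0.0814]
eef_rot: [3.14, 0.0, 1.571]
force: [-0.7, -1.1, -1.1]
grip_width: 0.0253
grip_force: 15.0
```

```bash
python3 -m pendant '[0,0,0.03,0,0,0,-1, 0,0,0.05,0,0,0,-1, 0,0,0.06,0,0,0,-1, 0,0,0.066,0,0,0,-1, 0,0,0.07,0,0,0,-1, 0,0,0.072,0,0,0,-1, 0,0,0.072,0,0,0,-1]' 15
```

```text
time_s: 15.75
ee_pos: [0.6429, 0.0168, 0.0457]
eef_rot: [3.141, 0.0, 1.571]
force: [-3.3, 0.2, 6.9]
grip_width: 0.0258
grip_force: 15.0
```

```bash
python3 -m pendant '[0,0,0,0,0,0,0.4, 0,0,0,0,0,0,0.4, 0,0,0,0,0,0,0.4, 0,0,0,0,0,0,0.4, 0,0,-0.04,0,0,0,0.4, 0,0,-0.12,0,0,0,0.4, 0,0,-0.18,0,0,0,0.4, -0.04,-0.09,-0.18,0,0,-0.06,0.4, -0.08,-0.18,-0.18,0,0,-0.12,0.4, -0.12,-0.27,-0.18,0,0,-0.18,0.4, -0.159,-0.356,-0.18,0,0,-0.242,0.4, -0.159,-0.356,-0.18,0,0,-0.242,0.4]' 15
```

```text
time_s: 16.95
ee_pos: [0.4608, -0.0639, 0.1343]
eef_rot: [-3.14, -0.001, 1.953]
force: [0.1, 0.3, -0.1]
grip_width: 0.0655
grip_force: 0.0
```

Run:
```python
from fit import *
s=vision.camera("side")
o=s["pixels"].copy()
for n,p in(("rocket",[.6429,.0167,.025,0]),("house",[.4645,-.0627,.03,.38])):
    for d in silhouettes(n,s)[:2]: print(n,d["score"],d["extent"])
    k,_=cv2.findContours(cv2.resize(render(s,n,np.array(p)).astype(np.uint8),(560,420)),0,1);cv2.drawContours(o,k,-1,(255,0,0),1)
    u=render(s,n,np.array(p));ys,xs=np.where(u);print(n,xs.min()/4,ys.min()/4,xs.max()/4,ys.max()/4)
cv2.imwrite("pics/p4.png",cv2.resize(o[120:270,150:340],None,fx=4,fy=4)[:,:,::-1])
```

```text
rocket 0.57 [192.2, 182.7, 211.7, 217.1]
rocket 194.75 181.75 213.75 217.5
house 0.82 [277.4, 173.8, 292.7, 198.9]
house 276.25 169.75 294.0 198.75
```

View pics/p4.png

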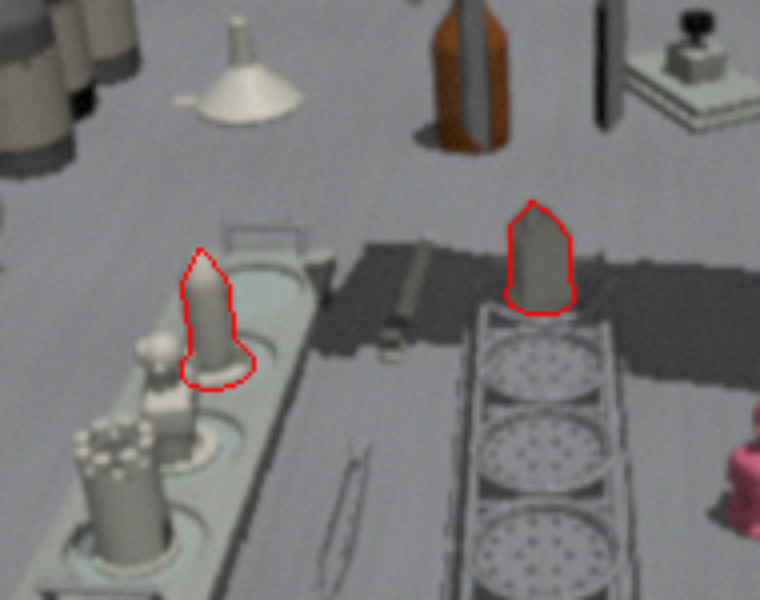

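The rocket is seated in recess 3 (crop 210,320). The house outline matches at (540,260). Descending on the house walls.

```bash
python3 -m pendant '[0,0,0.06,0,0,0,0.4, 0,0,0.12,0,0,0,0.4, 0,0,0.165,0,0,0,0.4, 0,0,0.184,0,0,0,0.4, 0,0,0.184,0,0,0,0.4, 0,0,0.184,0,0,0,-1, 0,0,0.184,0,0,0,-1, 0,0,0.184,0,0,0,-1, 0,0,0.184,0,0,0,-1, 0,0,0.184,0,0,0,-1, 0,0,0.184,0,0,0,-1, 0,0,0.184,0,0,0,-1]' 15
```

```text
time_s: 18.3
ee_pos: [0.4649, -0.0628, 0.0428]
eef_rot: [3.141, 0.0, 1.951]
force: [-1.2, -0.1, 4.9]
grip_width: 0.0309
grip_force: 15.0
```

```bash
python3 -m pendant '[0,0,0,0,0,0,-1, 0,0,-0.02,0,0,0,-1, 0,0,-0.05,0,0,0,-1, 0,0,-0.08,0,0,0,-1, -0.012,0.03,-0.08,0,0,0,-1, -0.036,0.09,-0.08,0,0,0,-1, -0.065,0.16,-0.08,0,0,0,-1, -0.093,0.23,-0.08,0,0,0,-1, -0.121,0.3,-0.08,0,0,0,-1, -0.133,0.33,-0.08,0,0,0,-1, -0.133,0.33,-0.08,0,0,0,-1, -0.133,0.33,-0.06,0,0,0,-1]' 20
```

```text
time_s: 19.5
ee_pos: [0.6426, -0.0632, 0.0732]
eef_rot: [3.14, 0.001, 1.951]
force: [0.6, 0.0, -0.4]
grip_width: 0.0302
grip_force: 20.0
```

```bash
python3 -m pendant '[0,0,0.03,0,0,0,-1, 0,0,0.05,0,0,0,-1, 0,0,0.06,0,0,0,-1, 0,0,0.066,0,0,0,-1, 0,0,0.07,0,0,0,-1, 0,0,0.072,0,0,0,-1, 0,0,0.072,0,0,0,-1]' 15
```

```text
time_s: 20.2
ee_pos: [0.6429, -0.0633, 0.0378]
eef_rot: [3.141, 0.001, 1.951]
force: [-4.0, 0.7, 7.6]
grip_width: 0.0307
grip_force: 15.0
```

Seated, with 7.6 N of contact. I'll release, rise, and back off toward the robot.

```bash
python3 -m pendant '[0,0,0,0,0,0,0.4, 0,0,0,0,0,0,0.4, 0,0,0,0,0,0,0.4, 0,0,0,0,0,0,0.4, 0,0,-0.04,0,0,0,0.4, 0,0,-0.12,0,0,0,0.4, 0,0,-0.2,0,0,0,0.4, 0,0,-0.3,0,0,0,0.4, 0.12,-0.28,-0.3,0,0,0,0.4, 0.2,-0.5,-0.3,0,0,0,0.4, 0.2,-0.5,-0.3,0,0,0,0.4, 0.2,-0.5,-0.3,0,0,0,0.4]' 15; python3 -m pendant '[0,0,0,0,0,0,0.4, 0,0,0,0,0,0,0.4, 0,0,0,0,0,0,0.4, 0,0,0,0,0,0,0.4]'
python3 - <<'E'
from fit import *
s=vision.camera("side");t=vision.camera("top")
P={"tower":[.6424,.1765,.025,0],"bust":[.6427,.0967,.025,.25],"rocket":[.6429,.0167,.025,0],"house":[.6429,-.0633,.025,.38]}
os=[]
for c in(s,t):
    o=c["pixels"].copy()
    for n,p in P.items():
        k,_=cv2.findContours(cv2.resize(render(c,n,np.array(p)).astype(np.uint8),(560,420)),0,1);cv2.drawContours(o,k,-1,(255,0,0),1)
    os.append(o)
q=np.zeros((600,800,3),np.uint8);a=cv2.resize(os[0][150:290,140:340],None,fx=2.5,fy=2.5);b=cv2.resize(os[1][115:175,150:350],None,fx=3.6,fy=3.6)
q[:350,:500]=a;q[360:576,:720]=b;cv2.imwrite("pics/end.png",q[:,:,::-1]);cv2.imwrite("pics/x.png",t["pixels"])
E
```

```text
time_s: 21.4
ee_pos: [0.4405, -0.0626, 0.1862]
eef_rot: [3.141, 0.0, 1.951]
force: [1.0, -1.0, 1.2]
grip_width: 0.0657
grip_force: 0.0
time_s: 21.8
ee_pos: [0.4436, -0.0629, 0.1864]
eef_rot: [-3.142, -0.0, 1.952]
force: [-0.9, -0.4, 0.0]
grip_width: 0.066
grip_force: 0.0
```

View pics/end.png

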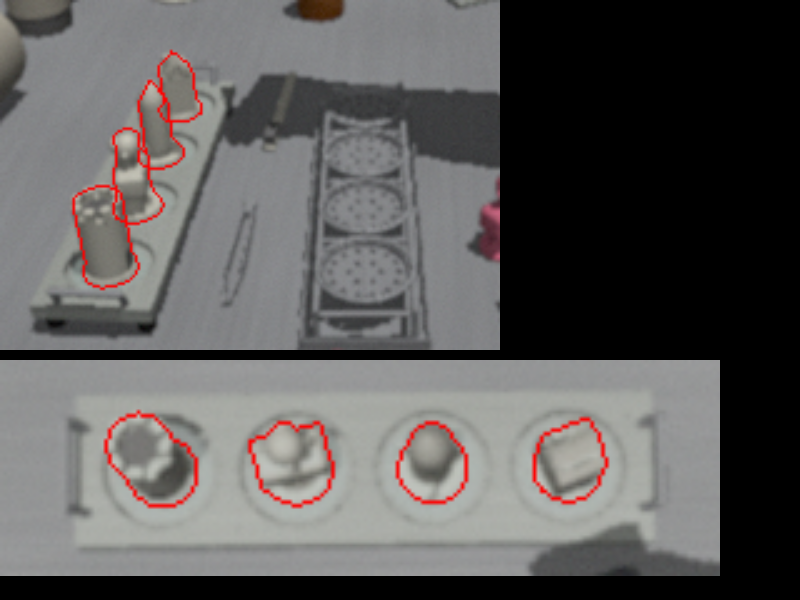

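All four prints match their seated outlines in both views: tower, bust, rocket, house from left to right, each upright and centred in its recess. The bottle was not touched, and the gripper is clear.

```bash
python3 -c "
from station import order
print(order.hand_in())"
```

```text
the job is handed in; nothing more can be done
None
```

The tower, bust, rocket and house now stand upright in the curing rack's recesses in their original left-to-right order, the amber bottle was not touched, and the job is handed in at about 22 s of the 88 s allowed (no verdict was returned).

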